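Spring check: clear the bed, draw the slide to its index and hold it for the reading

ROBOT

A 6-joint arm with a two-finger parallel gripper is mounted at the origin on a cart in front of the work surface, level with it; the furniture and walls round the work are solid. World frame = base frame: x ahead of the robot, y to its left, z up, the work surface at z = 0. Lengths are in m, angles in rad, forces in N, time in s.
With the tool pointing down it reaches from about 0.35 to 0.975 m from the base axis. Payload 4.9 kg.
Tool frame: the origin (TCP) lies at the very end of the fingers, on their centre line; the grasp point (between the pads) lies 19 mm behind it; z points along the fingers, y is the line along which they close (so a half turn about z gives the same grasp; the last joint's range is limited). The gripper opens to 85 mm and grips with 20 to 120 N. Pads are 22 mm wide; open, the fingers measure 114 mm over their backs; the gripper's body (76 mm by 85 mm) begins 54 mm behind the grasp point. The pads swing forward as they close: fully open they stand 13 mm farther back than shut.
Start: joints at [1.218, 0.053, 1.613, -0, 1.476, -0.119], TCP at [0.145, 0.608, 0.231] pointing down, gripper open.
Joint ranges: [-3.01, 3.01], [-1.01, 2.22], [0.06, 2.58], [-1.02, 4.17], [0.09, 2.62], [-3.14, 3.14]. Speed limits (rad/s): [2.57, 2.57, 3.14, 3.14, 3.14, 3.14].

INTERFACE

Orientations are given as a rotation vector (axis times angle).
In Python, from station import ctrl, imaging gives the robot as it stands.
- The arm moves only by the tool play_rows, never from a script. Its argument "series" is a list of rows, each a list of 3 entries, a list of its own where there are three numbers: the opening, from 0 (shut) to 1 (fully open), then the shift along the tool's x, y, z each as a share of 0.05 m, from -1 to 1, then the turn, a rotation vector about the tool's x, y, z each as a share of 8 degrees, from -1 to 1. In form: [[grip, [dx, dy, dz], [ax, ay, az]], ...]. A call has 1 to 8 rows; each row shifts and turns the commanded pose from where the row before left it, along the tool's axes as they then stand; what a row does not reach is not made up. A row lasts 1/8 s, in which the tool goes at most 62.5 mm and 10.7 degrees, less where a joint would pass 70% of its speed; a pose out of reach is approached as far as the arm can. A call with a number of a shift or a turn outside -1 to 1 is refused whole. A call with a gripper value outside its range is refused whole. The fingers move at their own pace and stop on an object; "force" is the grip in N (left out, the last holds). Time passes only in rows, so rows that do not move let the fingers close. It gives the time, the measured TCP pose, the force, the opening and the grip force at its end, in the units of the state.
- ctrl.get_obs(): the state, without advancing time (a new reading comes with each control period).
- imaging.get_image(name): name is "scene" or "top" or "wrist"; returns a dict with "color" (400x640x3 uint8, blue, green, red), "fx", "fy", "cx", "cy" (pixels), "extrinsics" (4x4, takes a point from world to camera coordinates); the wrist camera has in their place "hand_eye" (4x4, takes a point from camera to tool coordinates, whose origin is the TCP and whose axes are the flange's). Camera axes: x right, y down, z forward; pixel columns grow to the right and rows downward; lengths in m; the calibration is good to about 2 mm. A picture is of the moment at which its call begins: read the wrist's pose just before it. There is no depth.
- ctrl.finish_job(): hands the job in; it is judged then, once.
The state is a dict: "t": time; "q": joint angles; "dq": joint speeds; "effort": joint torques, N m; "tool_pos": TCP position; "tool_rot": TCP orientation; "contact_force": force on the tool from outside, world axes, zero at the start; "wrist_torque": the same for the moment, N m; "opening": finger opening in m; "grip_force": force on a finger pad.
Only numpy, scipy, OpenCV 4.12 (cv2) and the standard library are available. Lean on these libraries where they do the work, as an engineer would, in place of code of your own. Each camera call takes 0.05 s, during which the arm holds its last target. There are 200 camera calls.

TASK

Check the tension spring on the little spring rig. First lift the big brass weight that was left on the rig's bed out of the slide's way and stand it upright on the bench top, clear of the rig; then take the slide by its black bow handle, draw it out against the spring until its pointer is in line with the white line on the index clip, and keep holding it still there for the gauge reading. Finish while holding: do not let the slide go back, and leave the two smaller weights where they stand.

Things in the scene. Friction and masses are not known exactly. Their poses are not given: they have to be found in the camera images.
- rig: Spring check rig, fixed: dark steel base plate 320 mm long (its y axis), 132 mm wide (x), 10 mm thick. Origin: centre of the plate's underside, on the bench. The slide is drawn along the rig's -y. Two rails (12 mm wide, top 18 mm above the bench) run along y at x = -38 and +38 mm. A flat graduated rule lies along the front edge (x = -51 to -64 mm, top 12.5 mm above the bench)
- gauge (a point): Centre of the face of the round force gauge that lies face up at the rig's +y end (62 mm across, top 56 mm above the bench; its needle turns clockwise with the pull). A tension spring, axis 40 mm above the bench, runs from it along -y to the slide. Fixed
- end_bar (a point): Middle of the top of the cross bar near the rig's -y end: 100 mm long (x), 16 mm wide (y), top 34 mm above the bench. Fixed
- pull_slide (a joint): Draw of the slide, m: 0 at rest, grows as it is drawn along the rig's -y, at most 0.095. Spring pull 3.3 N at rest plus 110 N/m of draw (about 11 N at 70 mm); it springs back when let go. The slide is a plate 108 mm (x) by 44 mm (y), top 30 mm above the bench, its centre at y = -12 mm of the rig at rest
- handle (a point): Middle of the cross bar of the slide's black bow handle: a round bar 12 mm thick lying along the rig's x, straight over the middle 50 mm, its centre 72 mm above the bench, with legs at 31 mm either side and 36 mm free below the bar; moves with the slide
- pointer (a point): Tip of the thin steel pointer at the slide's front edge (2.2 mm wide, 26 mm above the bench), in line with the handle bar; moves with the slide
- index_line (a point): White line across the top of the index clip, a small dark steel clip 12 mm long (along y), 17 mm wide and 6.5 mm high clamped on the rule; the line is the mark, 19 mm above the bench. The pointer passes over it. Same axes as the rig; fixed, 62 to 80 mm along -y from the resting pointer
- big_weight_mid (a point): The big brass weight (0.5 kg), half-way up its axis: upright cylinder 45 mm across with a narrower neck and knob, 62 mm high, standing on the plate between the rails and between slide and cross bar. Its straight body reaches up to 38 mm above its foot. z axis points up
- mid_weight: Bystander: brass weight 35 mm across and 48 mm high, standing on the bench beyond the gauge end. Origin under its centre. Still further left the density tester's tall cabinet fills x > 0.42, y > 0.39
- small_weight: Bystander: brass weight 28 mm across and 38 mm high, standing on the bench beyond the gauge end. Origin under its centre

How it is judged:
On the way, in this order (a step that is already met when the one before it is completed fails the run):
1. the big weight stands upright on the bench clear of the rig, let go, the slide still at rest ((y of big_weight_mid in the frame of rig below -0.182 m or y of big_weight_mid in the frame of rig above 0.182 m or x of big_weight_mid in the frame of rig below -0.088 m or x of big_weight_mid in the frame of rig above 0.088 m) and height (world z) of big_weight_mid between 0.026 and 0.036 m and angle between big_weight_mid's own z axis and vertical below 0.1 rad and contact force between the fingers and big_weight below 0.1 N and value of joint pull_slide below 0.008 m), for 0.2 s.
2. the slide is drawn to the index and held there by the fingers (y of pointer in the frame of index_line between -0.003 and 0.003 m and contact force between the fingers and pull_slide above 4 N), for 0.5 s.
At the end, for the whole second after the job is handed in: The fingers hold the slide (more than 4 N) still with its pointer within 3 mm of the index line; the big weight stands upright at rest on the bench top, no part of it over the rig's plate (all of step 2 and velocity of joint pull_slide between -0.01 and 0.01 m/s and contact force between big_weight and pull_slide below 0.1 N and (y of big_weight_mid in the frame of rig below -0.182 m or y of big_weight_mid in the frame of rig above 0.182 m or x of big_weight_mid in the frame of rig below -0.088 m or x of big_weight_mid in the frame of rig above 0.088 m) and height (world z) of big_weight_mid between 0.026 and 0.036 m and angle between big_weight_mid's own z axis and vertical below 0.1 rad and linear speed of big_weight below 0.02 m/s); the arm keeps its last pose, push and grip.
It fails at once if a smaller weight is disturbed (more than 15 mm) (distance of any of mid_weight, small_weight from where it was at the start of the episode above 0.015 m).
It fails at once if the slide is drawn into the big weight (contact force between big_weight and pull_slide above 3 N).
It fails at once if the big weight is knocked over (angle between big_weight_mid's own z axis and vertical above 0.7 rad).
It also fails if it takes over 54 s, if anything falls off the work surface, if the arm or the gripper's body presses on something with over 40 N, if the wrist force passes 120 N, or if a joint passes its speed limit or range.

## Working session

There is one attempt and no reset: what is moved stays moved. The work goes in short steps, Python scripts to look and compute and a tool call to move; the robot and the scene stay as the last step left them, time stands still between calls to the robot, and variables do not carry over. Pictures are saved under pics/ and viewed, at most 10 in all, crops included, and the job is handed in when it is done.

Besides the shell and the picture viewer there is one more tool, called after "Call:" by a JSON object that holds its "api" and its "payload". play_rows: Moves the arm, as the interface text tells. Shift numbers are shares of 0.05 m and turn numbers shares of 8 degrees, none past 1 either way. Its arguments: {"type":"object","properties":{"series":{"type":"array"},"force":{"type":"number"}},"required":["series"]}

```bash
mkdir -p pics; python3 - <<'E'
from station import ctrl, imaging
import cv2,numpy as np
o=ctrl.get_obs();print(o['t'],o['tool_pos'],o['tool_rot'],o['opening'])
for n in("scene","top"):
    d=imaging.get_image(n);cv2.imwrite(f"pics/{n}0.png",d["color"]);print(n,d['fx'],d['cx'],d['cy'],np.round(d['extrinsics'],4).tolist())
d=imaging.get_image("wrist");cv2.imwrite("pics/wrist0.png",d["color"]);print(d['fx'],d['cx'],d['cy'],np.round(d['hand_eye'],4).tolist())
E
```

```text
0.0 [0.14456877 0.60740052 0.23005991] [-0.36630924 -3.11968148  0.0031647 ] 0.08555725107436396
scene 475.49972407315533 311.8368116669493 196.4520484785513 [[0.8593, -0.5109, 0.0256, -0.3908], [-0.2224, -0.4183, -0.8807, 0.2197], [0.4607, 0.751, -0.473, 0.781], [0.0, 0.0, 0.0, 1.0]]
top 417.5981947968115 315.22155459077476 204.01457133085083 [[0.0086, -1.0, 0.0019, 0.0823], [-0.9796, -0.0088, -0.2007, 0.5341], [0.2007, -0.0002, -0.9797, 0.8437], [0.0, 0.0, 0.0, 1.0]]
280.7782827685138 315.32084635222503 195.8096403618087 [[-0.0005, -0.9625, -0.2711, 0.0684], [1.0, -0.0005, 0.0002, -0.0007], [-0.0003, -0.2711, 0.9625, -0.1424], [0.0, 0.0, 0.0, 1.0]]
```

View pics/top0.png

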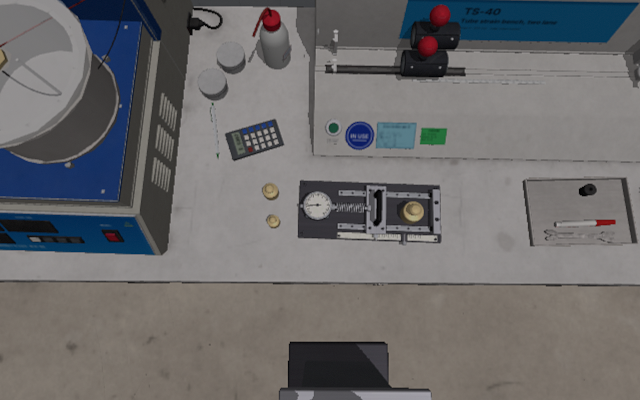

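View pics/scene0.png

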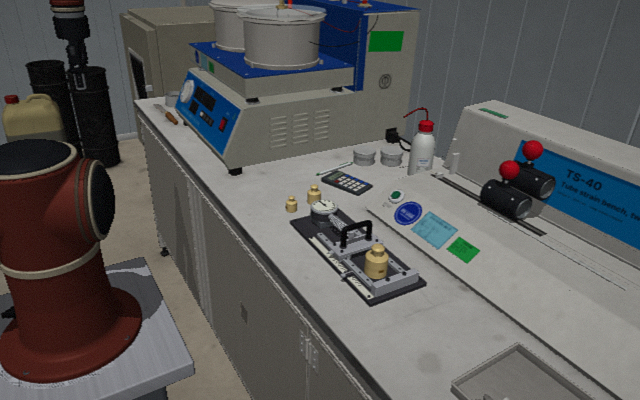

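The top view shows the rig at about px (299–440, 181–242), with the weight at (413,210), the handle at about (378,207), the clip near (404,238) and the small weights at (270,190) and (273,221). I'll zoom in and compute positions.

```bash
cat > h.py <<'E'
import numpy as np,cv2
from station import ctrl,imaging
from scipy.spatial.transform import Rotation as R
def ray(d,u,v,obs=None):
    p=np.array([(u-d['cx'])/d['fx'],(v-d['cy'])/d['fy'],1.])
    if 'extrinsics' in d: E=np.linalg.inv(d['extrinsics'])
    else:
        T=np.eye(4);T[:3,:3]=R.from_rotvec(obs['tool_rot']).as_matrix();T[:3,3]=obs['tool_pos'];E=T@d['hand_eye']
    return E[:3,3],E[:3,:3]@p
def at(d,u,v,z,obs=None):
    o,r=ray(d,u,v,obs);return o+r*(z-o[2])/r[2]
def proj(d,P,obs=None):
    if 'extrinsics' in d:E=np.array(d['extrinsics'])
    else:
        T=np.eye(4);T[:3,:3]=R.from_rotvec(obs['tool_rot']).as_matrix();T[:3,3]=obs['tool_pos'];E=np.linalg.inv(T@d['hand_eye'])
    c=E[:3,:3]@np.array(P)+E[:3,3];return d['fx']*c[0]/c[2]+d['cx'],d['fy']*c[1]/c[2]+d['cy']
E
python3 - <<'E'
from h import *
d=imaging.get_image("top")
cv2.imwrite("pics/topc.png",cv2.resize(d['color'][170:255,285:455],None,fx=4.5,fy=4.5,interpolation=cv2.INTER_CUBIC))
for n,u,v,z in[("pl",299,181,.01),("pr",440,184,.01),("bl",299,239,.01),("br",440,242,.01),("weight knob",413,210,.06),("handle",378,207,.078),("clip",404,238,.019),("gauge",317,206,.056)]:print(n,at(d,u,v,z).round(4))
E
```

```text
pl [0.5957 0.1245 0.01  ]
pr [ 0.5915 -0.1972  0.01  ]
bl [0.4628 0.1223 0.01  ]
br [ 0.4589 -0.1904  0.01  ]
weight knob [ 0.521  -0.1213  0.06  ]
handle [ 0.5233 -0.0442  0.078 ]
clip [ 0.466  -0.1089  0.019 ]
gauge [0.5287 0.0832 0.056 ]
```

View pics/topc.png

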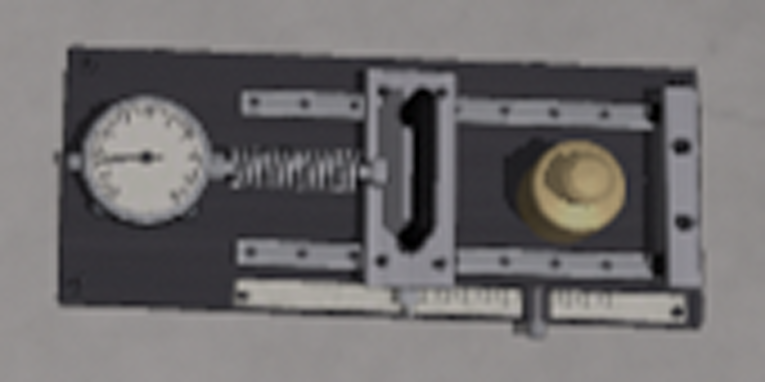

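```bash
cat >> h.py <<'E'
def plan(pos,yaw):
    """yaw deg of tool y axis (mod 180), pointing down: turn first, then shift in turned axes"""
    o=ctrl.get_obs();M=R.from_rotvec(o['tool_rot']).as_matrix()
    cur=np.degrees(np.arctan2(M[1,1],M[0,1]));e=(yaw-cur+90)%180-90
    a=np.radians(cur+e);ty=np.array([np.cos(a),np.sin(a),0]);tz=np.array([0,0,-1.]);tx=np.cross(ty,tz)
    dp=np.array(pos)-o['tool_pos']
    print('t',o['t'],'pos',np.round(o['tool_pos'],4),'tilt z',M[:,2].round(4),'yaw',round(cur,2),'turn units',round(-e/8,2),'shift units',np.round([dp@tx/.05,dp@ty/.05,dp@tz/.05],3),'grip',o['opening'],o['grip_force'],'F',np.round(o['contact_force'],1),'q',np.round(o['q'],2))
E
python3 - <<'E'
from h import *
d=imaging.get_image("top")
c=lambda u,v,z:at(d,285+(u+.5)/4.5-.5,170+(v+.5)/4.5-.5,z)
P={n:c(*a) for n,a in dict(TL=(70,47,.01),TR=(697,70,.01),BR=(700,325,.01),BL=(60,303,.01),knob=(586,172,.072),hl=(424,93,.078),hr=(412,245,.078),ptr=(407,300,.026),line=(538,302,.019),gauge=(147,158,.056),bar=(682,185,.034)).items()}
for k in P:print(k,P[k].round(4))
ctr=np.mean([P[k] for k in('TL','TR','BR','BL')],0);a=P['TL']+P['BL']-P['TR']-P['BR'];print('ctr',ctr,'yaw of rig y',np.degrees(np.arctan2(a[1],a[0])),np.linalg.norm(a)/2)
plan([P['knob'][0],P['knob'][1],.15],np.degrees(np.arctan2(a[1],a[0]))-90)
E
```

```text
TL [0.5979 0.1219 0.01  ]
TR [ 0.5888 -0.1959  0.01  ]
BR [ 0.4593 -0.1908  0.01  ]
BL [0.4674 0.1247 0.01  ]
knob [ 0.5234 -0.1225  0.072 ]
hl [ 0.5592 -0.0467  0.078 ]
hr [ 0.4872 -0.0396  0.078 ]
ptr [ 0.4683 -0.0443  0.026 ]
line [ 0.4688 -0.1094  0.019 ]
gauge [0.5314 0.0826 0.056 ]
bar [ 0.5248 -0.1783  0.034 ]
ctr [ 0.52834026 -0.03502773  0.01      ] yaw of rig y 88.44054895118228 0.3167946278375282
t 0.25 pos [0.1447 0.6077 0.2307] tilt z [-3.e-04 -9.e-04 -1.e+00] yaw 76.61 turn units 9.77 shift units [-14.393   7.968   1.615] grip 0.08524044183352375 0.0 F [-0.3 -0.2  0.1] q [ 1.22  0.05  1.61 -0.    1.48 -0.12]
```

Call:
{"api": "play_rows", "payload": {"series": [[1, [0, 0, 0], [0, 0, 1]], [1, [0, 0, 0], [0, 0, 1]], [1, [0, 0, 0], [0, 0, 1]], [1, [0, 0, 0], [0, 0, 1]], [1, [0, 0, 0], [0, 0, 1]], [1, [0, 0, 0], [0, 0, 1]], [1, [0, 0, 0], [0, 0, 1]], [1, [0, 0, 0], [0, 0, 1]]], "force": 40}}

```text
t: 1.25
tool_pos: [0.1447, 0.6079, 0.2311]
tool_rot: [1.97, 2.447, -0.001]
contact_force: [-0.8, -0.0, 0.1]
opening: 0.0855
grip_force: 0.0
```

Call:
{"api": "play_rows", "payload": {"series": [[1, [0, 0, 0], [0, 0, 0.9]], [1, [0, 0, 0], [0, 0, 0.87]], [1, [-0.3, 0.3, 0], [0, 0, 0]], [1, [-0.7, 0.6, 0], [0, 0, 0]], [1, [-0.8, 0.7, 0], [0, 0, 0]], [1, [-0.8, 0.7, 0], [0, 0, 0]], [1, [-0.8, 0.7, 0], [0, 0, 0]], [1, [-0.8, 0.7, 0], [0, 0, 0]]]}}

```text
t: 2.25
tool_pos: [0.3252, 0.3906, 0.2313]
tool_rot: [2.249, 2.192, 0.001]
contact_force: [1.5, -0.1, 0.0]
opening: 0.0853
grip_force: 0.0
```

Call:
{"api": "play_rows", "payload": {"series": [[1, [-0.8, 0.7, 0], [0, 0, 0]], [1, [-0.8, 0.7, 0], [0, 0, 0]], [1, [-0.8, 0.7, 0], [0, 0, 0]], [1, [-0.8, 0.7, 0], [0, 0, 0]], [1, [-0.9, 0.5, 0], [0, 0, 0]], [1, [-0.9, 0.4, 0], [0, 0, 0]], [1, [-0.9, 0.3, 0], [0, 0, 0]], [1, [-0.9, 0, 0], [0, 0, 0]]]}}

```text
t: 3.25
tool_pos: [0.5147, 0.045, 0.2312]
tool_rot: [2.25, 2.192, -0.001]
contact_force: [0.4, -0.8, -0.9]
opening: 0.0859
grip_force: 0.0
```

```bash
python3 - <<'E'
from h import *
plan([.5234,-.1225,.15],-1.6)
E
```

```text
t 3.25 pos [0.5147 0.045  0.2312] tilt z [-1.e-04 -5.e-04 -1.e+00] yaw -1.5 turn units 0.01 shift units [-3.345  0.267  1.624] grip 0.08585629881868415 0.0 F [ 0.4 -0.8 -0.9] q [-0.06 -0.21  1.86 -0.    1.49 -0.03]
```

Call:
{"api": "play_rows", "payload": {"series": [[1, [-0.9, 0, 0], [0, 0, 0]], [1, [-0.9, 0, 0], [0, 0, 0]], [1, [-0.8, 0, 0], [0, 0, 0]], [1, [-0.3, 0, 0.4], [0, 0, 0]], [1, [0, 0, 0.4], [0, 0, 0]], [1, [0, 0, 0], [0, 0, 0]]]}}

```text
t: 4.0
tool_pos: [0.5087, -0.0957, 0.1875]
tool_rot: [-2.246, -2.188, 0.004]
contact_force: [0.2, 1.2, -0.3]
opening: 0.0856
grip_force: 0.0
```

```bash
python3 - <<'E'
from h import *
o=ctrl.get_obs();d=imaging.get_image("wrist");cv2.imwrite("pics/w1.png",d['color'])
plan([.5234,-.1225,.15],-1.6)
for P in([.5234,-.1225,.072],[.523,-.043,.072],[.4683,-.0443,.026],[.4688,-.1094,.019]):print(np.round(proj(d,P,o)))
E
```

```text
t 4.05 pos [ 0.5097 -0.0958  0.1892] tilt z [-0.0035  0.0016 -1.    ] yaw -1.45 turn units 0.02 shift units [-0.526  0.289  0.784] grip 0.08509874972930571 0.0 F [-0.2  0.1  0.7] q [-0.33 -0.17  1.9   0.    1.42 -0.3 ]
[332. 218.]
[330. 134.]
[277. 134.]
[282. 192.]
```

View pics/w1.png

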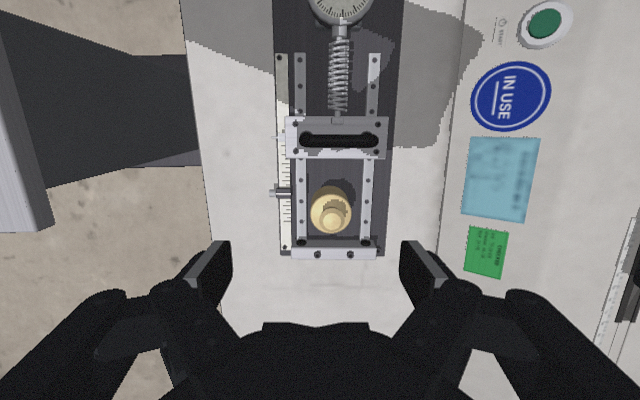

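Knob at px (332,219) and index line at (281,190) both match the prediction. The handle is at (338,139), slightly off the first estimate, so I'll refine it later. Descending on the weight now.

Call:
{"api": "play_rows", "payload": {"series": [[1, [-0.28, 0.15, 0], [0, 0, 0]], [1, [-0.28, 0.14, 0], [0, 0, 0]], [1, [0, 0, 0.6], [0, 0, 0]], [1, [0, 0, 0.6], [0, 0, 0]], [1, [0, 0, 0.6], [0, 0, 0]], [1, [0, 0, 0.4], [0, 0, 0]], [1, [0, 0, 0], [0, 0, 0]]]}}

```text
t: 4.92
tool_pos: [0.5238, -0.1256, 0.0798]
tool_rot: [-2.25, -2.189, 0.002]
contact_force: [-0.6, -0.8, 0.5]
opening: 0.0855
grip_force: 0.0
```

```bash
python3 - <<'E'
from h import *
plan([.524,-.1235,.022],-1.6)
E
```

```text
t 4.925 pos [ 0.5238 -0.1256  0.0798] tilt z [-0.0029  0.0011 -1.    ] yaw -1.57 turn units 0.0 shift units [0.042 0.004 1.156] grip 0.085468399077076 0.0 F [-0.6 -0.8  0.5] q [-0.37 -0.01  1.94 -0.    1.21 -0.35]
```

Call:
{"api": "play_rows", "payload": {"series": [[1, [0.04, 0, 0.5], [0, 0, 0]], [1, [0, 0, 0.4], [0, 0, 0]], [1, [0, 0, 0.25], [0, 0, 0]], [0.3, [0, 0, 0], [0, 0, 0]], [0.3, [0, 0, 0], [0, 0, 0]], [0.3, [0, 0, 0], [0, 0, 0]], [0.3, [0, 0, 0], [0, 0, 0]], [0.3, [0, 0, 0], [0, 0, 0]]], "force": 40}}

```text
t: 5.92
tool_pos: [0.5251, -0.124, 0.0254]
tool_rot: [2.25, 2.191, -0.0]
contact_force: [-2.3, 0.4, 5.7]
opening: 0.0423
grip_force: 41.8
```

Call:
{"api": "play_rows", "payload": {"series": [[0.3, [0, 0, -0.1], [0, 0, 0]], [0.3, [0, 0, -0.2], [0, 0, 0]], [0.3, [0, 0, -0.3], [0, 0, 0]], [0.3, [0, 0, -0.4], [0, 0, 0]], [0.3, [0, 0, 0], [0, 0, 0]], [0.3, [0, 0, 0], [0, 0, 0]]]}}

```text
t: 6.68
tool_pos: [0.5243, -0.1235, 0.0736]
tool_rot: [-2.251, -2.191, 0.0]
contact_force: [-0.6, 0.3, -4.8]
opening: 0.0422
grip_force: 41.6
```

```bash
python3 - <<'E'
from h import *
o=ctrl.get_obs();d=imaging.get_image("wrist");s=imaging.get_image("scene")['color'][180:320,280:480]
plan([.52,-.30,.09],-1.6)
cv2.imwrite("pics/l1.png",np.hstack([cv2.resize(d['color'],None,fx=.65,fy=.65),cv2.resize(s,(371,260),interpolation=cv2.INTER_CUBIC)]))
E
```

```text
t 6.775 pos [ 0.5238 -0.1233  0.0728] tilt z [-1.7e-03  7.0e-04 -1.0e+00] yaw -1.56 turn units 0.01 shift units [-3.534  0.023 -0.344] grip 0.042490514931215986 41.54902143054642 F [ 0.2 -0.3 -4.8] q [-0.37  0.    1.94  0.    1.2  -0.34]
```

View pics/l1.png

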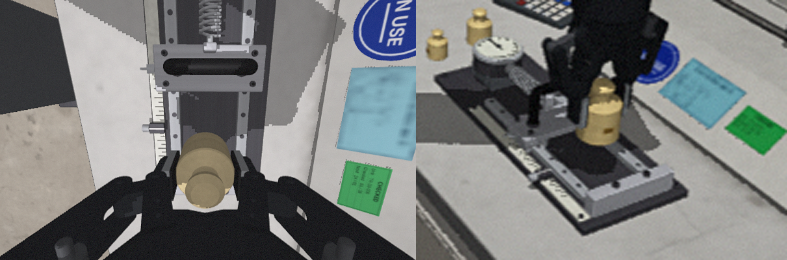

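The weight is gripped upright, wholly clear of the bed, and 4.8 N is carried. Next I carry it over the cross bar to y = −0.28.

Call:
{"api": "play_rows", "payload": {"series": [[0.3, [-0.3, 0, 0], [0, 0, 0]], [0.3, [-0.6, 0, 0], [0, 0, 0]], [0.3, [-0.8, 0, 0], [0, 0, 0]], [0.3, [-0.8, 0, 0], [0, 0, 0]], [0.3, [-0.6, 0, 0], [0, 0, 0]], [0.3, [0, 0, 0.3], [0, 0, 0]], [0.3, [0, 0, 0.3], [0, 0, 0]], [0.3, [0, 0, 0], [0, 0, 0]]]}}

```text
t: 7.78
tool_pos: [0.5184, -0.2766, 0.0407]
tool_rot: [-2.246, -2.188, 0.002]
contact_force: [-0.1, 0.1, -4.9]
opening: 0.042
grip_force: 41.8
```

```bash
python3 - <<'E'
from h import *
plan([.524,-.28,.016],-1.6)
E
```

```text
t 7.775 pos [ 0.5184 -0.2766  0.0407] tilt z [-0.0049  0.0035 -1.    ] yaw -1.51 turn units 0.01 shift units [-0.064  0.114  0.493] grip 0.04200054949753885 41.77472781215329 F [-0.1  0.1 -4.9] q [-0.62  0.16  1.83  0.    1.15 -0.59]
```

Call:
{"api": "play_rows", "payload": {"series": [[0.3, [0, 0, 0.25], [0, 0, 0]], [0.3, [0, 0, 0.15], [0, 0, 0]], [0.3, [0, 0, 0.07], [0, 0, 0]], [0.3, [0, 0, 0.03], [0, 0, 0]], [0.3, [0, 0, 0], [0, 0, 0]], [0.3, [0, 0, 0], [0, 0, 0]]]}}

```text
t: 8.52
tool_pos: [0.5206, -0.2788, 0.0192]
tool_rot: [2.251, 2.191, 0.0]
contact_force: [-0.6, 0.9, -5.4]
opening: 0.0423
grip_force: 41.8
```

Call:
{"api": "play_rows", "payload": {"series": [[0.3, [0, 0, 0.04], [0, 0, 0]], [0.3, [0, 0, 0.02], [0, 0, 0]], [0.3, [0, 0, 0], [0, 0, 0]]]}}

```text
t: 8.9
tool_pos: [0.5202, -0.2785, 0.0156]
tool_rot: [-2.251, -2.191, 0.0]
contact_force: [-0.1, 0.3, -4.8]
opening: 0.0422
grip_force: 41.8
```

Call:
{"api": "play_rows", "payload": {"series": [[0.3, [0, 0, 0.03], [0, 0, 0]], [0.3, [0, 0, 0.02], [0, 0, 0]], [0.3, [0, 0, 0], [0, 0, 0]]]}}

```text
t: 9.28
tool_pos: [0.5205, -0.2786, 0.0154]
tool_rot: [-2.25, -2.191, 0.001]
contact_force: [-6.1, 3.5, 7.7]
opening: 0.0423
grip_force: 43.3
```

Bench contact is made: Fz turned positive. Releasing, waiting and rising.

Call:
{"api": "play_rows", "payload": {"series": [[0.6, [0, 0, 0], [0, 0, 0]], [1, [0, 0, 0], [0, 0, 0]], [1, [0, 0, 0], [0, 0, 0]], [1, [0, 0, 0], [0, 0, 0]], [1, [0, 0, -0.4], [0, 0, 0]], [1, [0, 0, -0.8], [0, 0, 0]], [1, [0, 0, -0.9], [0, 0, 0]], [1, [0, 0, -0.8], [0, 0, 0]]]}}

```text
t: 10.28
tool_pos: [0.5208, -0.2789, 0.1618]
tool_rot: [2.249, 2.189, 0.001]
contact_force: [1.0, 0.9, 0.8]
opening: 0.0854
grip_force: 0.0
```

```bash
python3 - <<'E'
from h import *
plan([.529,-.047,.16],88.4)
E
```

```text
t 10.275 pos [ 0.5208 -0.2789  0.1618] tilt z [ 0.0023 -0.0016 -1.    ] yaw -1.55 turn units -11.24 shift units [-0.034  4.64   0.037] grip 0.08537148687814651 0.0 F [1.  0.9 0.8] q [-0.62  0.02  1.76 -0.    1.35 -0.59]
```

Call:
{"api": "play_rows", "payload": {"series": [[1, [0.5, 0, 0], [0, 0, 0]], [1, [0.9, 0, 0], [0, 0, 0]], [1, [0.9, 0, 0], [0, 0, 0]], [1, [0.9, 0, 0], [0, 0, 0]], [1, [0.9, 0, 0], [0, 0, 0]], [1, [0.5, 0, 0], [0, 0, 0]], [1, [0, 0, 0], [0, 0, -1]], [1, [0, 0, 0], [0, 0, -1]]]}}

```text
t: 11.28
tool_pos: [0.5259, -0.0473, 0.158]
tool_rot: [-1.916, -2.488, 0.0]
contact_force: [-0.6, -1.2, -0.7]
opening: 0.0852
grip_force: 0.0
```

Call:
{"api": "play_rows", "payload": {"series": [[1, [0, 0, 0], [0, 0, -1]], [1, [0, 0, 0], [0, 0, -1]], [1, [0, 0, 0], [0, 0, -1]], [1, [0, 0, 0], [0, 0, -1]], [1, [0, 0, 0], [0, 0, -1]], [1, [0, 0, 0], [0, 0, -1]], [1, [0, 0, 0], [0, 0, -1]], [1, [0, 0, 0], [0, 0, -1]]]}}

```text
t: 12.28
tool_pos: [0.5259, -0.0479, 0.158]
tool_rot: [-0.308, -3.125, -0.0]
contact_force: [0.4, 0.7, -0.8]
opening: 0.0854
grip_force: 0.0
```

Call:
{"api": "play_rows", "payload": {"series": [[1, [0, 0, 0], [0, 0, -1]], [1, [0, 0, 0], [0, 0, -0.24]], [1, [0, 0, 0], [0, 0, 0]], [1, [0, 0, 0], [0, 0, 0]]]}}

```text
t: 12.78
tool_pos: [0.5265, -0.0485, 0.1583]
tool_rot: [-0.046, -3.141, -0.0]
contact_force: [0.5, -0.7, 0.2]
opening: 0.0851
grip_force: 0.0
```

```bash
python3 - <<'E'
from h import *
o=ctrl.get_obs();d=imaging.get_image("wrist");cv2.imwrite("pics/w2.png",d['color'])
t=imaging.get_image("top")['color'][150:270,280:520];cv2.imwrite("pics/t2.png",cv2.resize(t,None,fx=3,fy=3,interpolation=cv2.INTER_CUBIC))
plan([.529,-.047,.16],88.4)
for P in([.529,-.047,.072],[.4683,-.0443,.026],[.4688,-.1094,.019]):print(np.round(proj(d,P,o)))
E
```

```text
t 12.875 pos [ 0.5266 -0.0486  0.1583] tilt z [-1.e-04  0.e+00 -1.e+00] yaw 88.33 turn units -0.01 shift units [-0.048  0.033 -0.034] grip 0.0859338060949327 0.0 F [ 0.8  0.7 -0.1] q [-0.23 -0.12  1.91 -0.    1.36 -1.77]
[318. 203.]
[319. 128.]
[252. 130.]
```

View pics/w2.png

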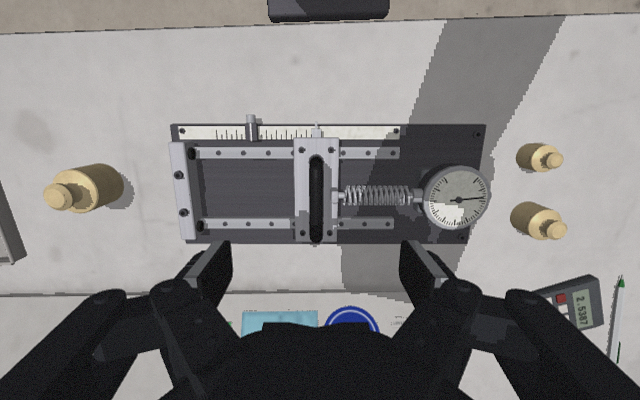

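The big weight stands upright on the bench at px (85,190), clear of the rig. The handle bar is centred at (316,199), the pointer at (317,127) and the line at (252,127), and the gripper is lined up over the bar. Descending and gripping.

Call:
{"api": "play_rows", "payload": {"series": [[1, [0, 0, 0.5], [0, 0, 0]], [1, [0, 0, 0.6], [0, 0, 0]], [1, [0, 0, 0.6], [0, 0, 0]], [1, [0, 0, 0.42], [0, 0, 0]], [1, [0, 0, 0], [0, 0, 0]], [0, [0, 0, 0], [0, 0, 0]], [0, [0, 0, 0], [0, 0, 0]], [0, [0, 0, 0], [0, 0, 0]]], "force": 70}}

```text
t: 13.88
tool_pos: [0.5273, -0.0488, 0.0534]
tool_rot: [0.045, 3.139, -0.001]
contact_force: [0.2, -0.0, 0.2]
opening: 0.0322
grip_force: 0.0
```

Call:
{"api": "play_rows", "payload": {"series": [[0, [0, 0, 0], [0, 0, 0]], [0, [0, 0, 0], [0, 0, 0]], [0, [0, 0, 0], [0, 0, 0]], [0, [0, 0, 0], [0, 0, 0]]]}}

```text
t: 14.38
tool_pos: [0.527, -0.0482, 0.053]
tool_rot: [0.045, 3.141, 0.001]
contact_force: [-2.0, 3.4, 6.3]
opening: 0.0097
grip_force: 68.2
```

```bash
python3 - <<'E'
from h import *
o=ctrl.get_obs();d=imaging.get_image("wrist")
plan([.526,-.0485,.052],88.4)
for P in([.4683,-.0463,.026],[.4688,-.1094,.019]):print(np.round(proj(d,P,o)))
cv2.imwrite("pics/w3.png",cv2.resize(d['color'][0:220,120:400],None,fx=2.7,fy=2.7,interpolation=cv2.INTER_CUBIC))
E
```

```text
t 14.425 pos [ 0.527  -0.0482  0.053 ] tilt z [ 6.e-04  9.e-04 -1.e+00] yaw 88.36 turn units -0.01 shift units [ 0.019 -0.007  0.02 ] grip 0.009585760806715323 68.22376012802124 F [-1.7  3.4  5.3] q [-0.23  0.01  1.98  0.    1.16 -1.77]
[317. 134.]
[214. 137.]
```

View pics/w3.png

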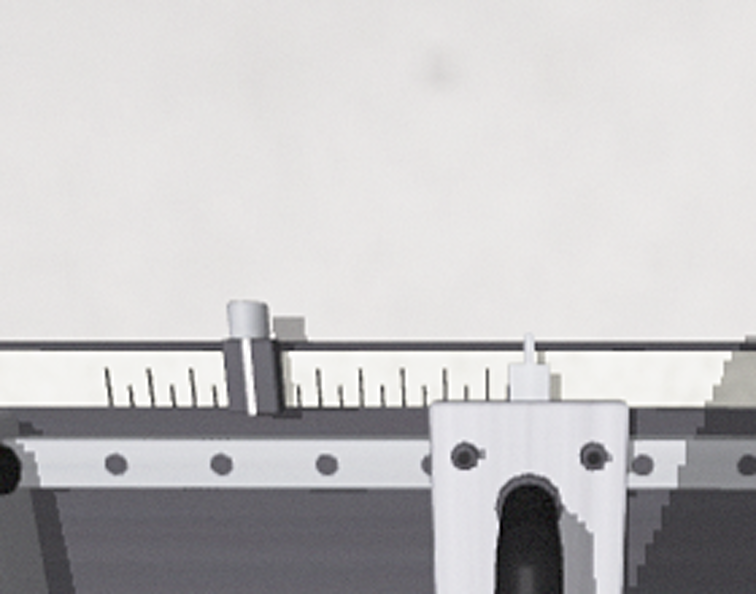

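Gripped. The pointer tip is at crop (529,342) and the white line runs from (246,340) to (252,413). Computing the draw.

```bash
python3 - <<'E'
from h import *
o=ctrl.get_obs();d=imaging.get_image("wrist")
c=lambda u,v,z:at(d,120+(u+.5)/2.7-.5,(v+.5)/2.7-.5,z,o)
rx=np.array([np.cos(np.radians(-1.6)),np.sin(np.radians(-1.6))]);ry=np.array([-rx[1],rx[0]])
p=c(529,342,.026)[:2];q=c(529,362,.026)[:2]
for l in(c(246,340,.019)[:2],c(252,413,.019)[:2]):print(l,(p-l)@rx,(p-l)@ry,(q-l)@ry)
print(p)
E
```

```text
[ 0.46184559 -0.11071188] 0.0002871536154831764 0.0638815626319833 0.06387773906986081
[ 0.47824438 -0.11145963] -0.016126120356077873 0.0641711335330696 0.06416730997094709
[ 0.46391631 -0.04686324]
```

The draw needed is about 64 mm. I'll pull about 60 mm slowly, then check.

Call:
{"api": "play_rows", "payload": {"series": [[0, [0, -0.1, 0], [0, 0, 0]], [0, [0, -0.2, 0], [0, 0, 0]], [0, [0, -0.2, 0], [0, 0, 0]], [0, [0, -0.2, 0], [0, 0, 0]], [0, [0, -0.2, 0], [0, 0, 0]], [0, [0, -0.2, 0], [0, 0, 0]], [0, [0, -0.1, 0], [0, 0, 0]], [0, [0, 0, 0], [0, 0, 0]]], "force": 80}}

```text
t: 15.48
tool_pos: [0.5251, -0.1069, 0.053]
tool_rot: [0.046, 3.141, 0.007]
contact_force: [-1.5, 9.4, 7.2]
opening: 0.0095
grip_force: 78.3
```

Call:
{"api": "play_rows", "payload": {"series": [[0, [0, 0, 0], [0, 0, 0]], [0, [0, 0, 0], [0, 0, 0]]]}}

```text
t: 15.72
tool_pos: [0.5252, -0.1066, 0.053]
tool_rot: [0.045, 3.141, 0.007]
contact_force: [-1.2, 9.1, 7.8]
opening: 0.0093
grip_force: 78.3
```

```bash
python3 - <<'E'
from h import *
o=ctrl.get_obs();d=imaging.get_image("wrist")
plan([.526,-.1125,.052],88.4)
cv2.imwrite("pics/w4.png",cv2.resize(d['color'][100:190,250:390],None,fx=5.5,fy=5.5,interpolation=cv2.INTER_CUBIC))
E
```

```text
t 15.775 pos [ 0.5252 -0.1066  0.053 ] tilt z [ 2.0e-04  4.2e-03 -1.0e+00] yaw 88.35 turn units -0.01 shift units [-0.02  -0.117  0.02 ] grip 0.009673915763138335 78.30350518226624 F [-1.4  9.4  8.4] q [-0.34  0.02  1.96  0.    1.16 -1.89]
```

View pics/w4.png

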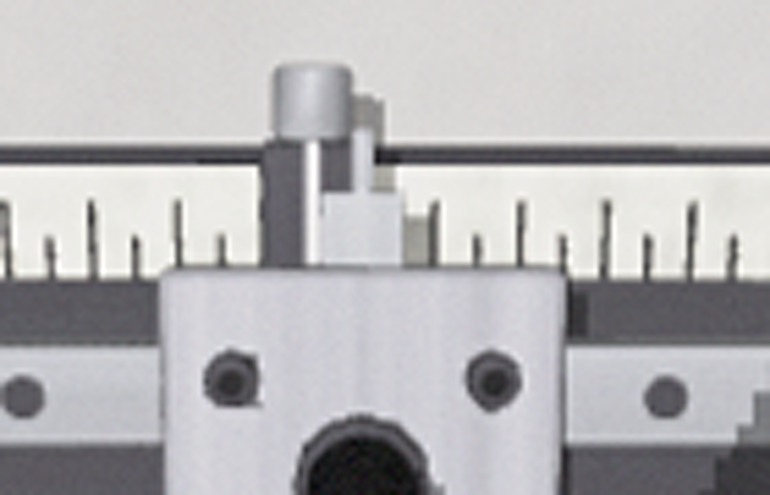

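The pointer is at crop x 362 and the line at 311, with the clip's 12 mm spanning about 113 px. About 5.4 mm remains.

Call:
{"api": "play_rows", "payload": {"series": [[0, [0, -0.06, 0], [0, 0, 0]], [0, [0, -0.05, 0], [0, 0, 0]], [0, [0, 0, 0], [0, 0, 0]], [0, [0, 0, 0], [0, 0, 0]], [0, [0, 0, 0], [0, 0, 0]], [0, [0, 0, 0], [0, 0, 0]]]}}

```text
t: 16.52
tool_pos: [0.525, -0.1119, 0.053]
tool_rot: [0.045, 3.141, 0.007]
contact_force: [-1.8, 10.3, 7.7]
opening: 0.0095
grip_force: 78.4
```

```bash
python3 - <<'E'
from h import *
d=imaging.get_image("wrist")
plan([.526,-.1125,.052],88.4)
a=cv2.resize(d['color'][100:190,250:390],None,fx=4,fy=4,interpolation=cv2.INTER_CUBIC)
t=cv2.resize(d['color'][100:300,0:300],(350,233))
cv2.imwrite("pics/w5.png",np.vstack([a,np.pad(t,((0,0),(0,210),(0,0)))]))
E
```

```text
t 16.575 pos [ 0.525  -0.1119  0.053 ] tilt z [ 0.      0.0046 -1.    ] yaw 88.36 turn units -0.01 shift units [-0.021 -0.011  0.02 ] grip 0.00954960461317071 78.40039730072021 F [-1.4 10.   8.5] q [-0.35  0.03  1.96  0.    1.16 -1.89]
```

View pics/w5.png

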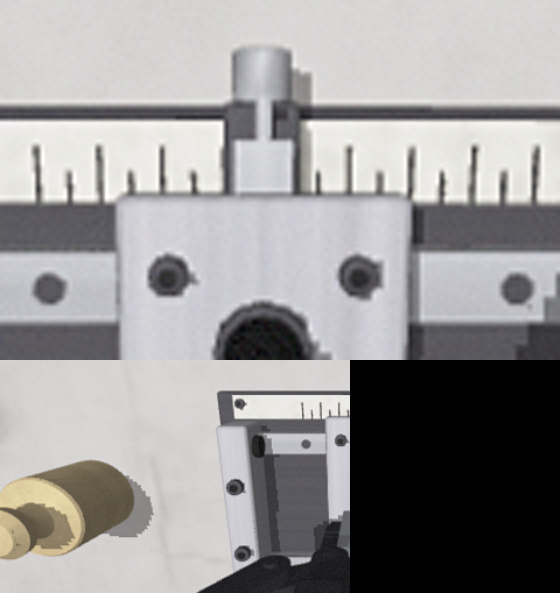

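The pointer at crop x≈264 covers the white line at the clip's middle (≈262), so they are in line within 0.5 mm. The weight stands upright, clear of the rig. I'll hold a moment longer and hand in.

Call:
{"api": "play_rows", "payload": {"series": [[0, [0, 0, 0], [0, 0, 0]], [0, [0, 0, 0], [0, 0, 0]], [0, [0, 0, 0], [0, 0, 0]], [0, [0, 0, 0], [0, 0, 0]], [0, [0, 0, 0], [0, 0, 0]]]}}

```text
t: 17.2
tool_pos: [0.525, -0.1119, 0.053]
tool_rot: [0.045, 3.141, 0.007]
contact_force: [-0.6, 10.6, 8.6]
opening: 0.0095
grip_force: 78.4
```

```bash
python3 -c "
from station import ctrl
print(ctrl.finish_job())"
```

```text
the job is handed in; nothing more can be done
None
```

I handed the job in at about 17 s with the big weight upright on the bench clear of the rig, the two smaller weights not touched, and the gripper holding the slide still with its pointer on the index line to within about 0.5 mm by the last wrist picture; the hand-in returned no verdict.

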